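Line up the kitchen tins by height between jug and timer

TASK

Stand the four lidded tins upright on the row of cork discs, one in the middle of each disc, in order of height: the shortest on the disc next to the milk jug, rising disc by disc to the tallest next to the egg timer. Set them down rather than dropping them, do not knock any over, and leave the jug and the timer where they stand.

Things in the scene. Friction and masses are not known exactly. Their poses are not given: they have to be found in the camera images.
- tin_tiny: Shortest of four lidded kitchen tins: upright round steel tin with a flush flat dark wooden lid, 50 mm high over all, 52 mm in diameter, 125 g or so (varies with what is in it). Loose; starts upright on the table on the robot's side of the stand. Origin: centre of its underside; z up along its axis.
- tin_low: Second shortest of four lidded kitchen tins: upright round steel tin with a flush flat dark wooden lid, 70 mm high over all, 52 mm in diameter, 151 g or so (varies with what is in it). Loose; starts upright on the table on the robot's side of the stand. Origin: centre of its underside; z up along its axis.
- tin_mid: Second tallest of four lidded kitchen tins: upright round steel tin with a flush flat dark wooden lid, 90 mm high over all, 52 mm in diameter, 177 g or so (varies with what is in it). Loose; starts upright on the table on the robot's side of the stand. Origin: centre of its underside; z up along its axis.
- tin_tall: Tallest of four lidded kitchen tins: upright round steel tin with a flush flat dark wooden lid, 110 mm high over all, 52 mm in diameter, 203 g or so (varies with what is in it). Loose; starts upright on the table on the robot's side of the stand. Origin: centre of its underside; z up along its axis.
- disc_a: The first (the end towards the robot's right, -y) of four equal cork discs in a straight row on a low white-painted wooden stand: 72 mm in diameter, 4 mm thick, fixed. The discs are 80 mm apart, centre to centre; the stand is 340 x 100 mm and 14 mm thick, so the disc tops are 18 mm above the table. Origin: centre of the disc's underside, on the stand, 4 mm below its top; y runs along the row from disc a to disc d, x across it.
- disc_b: The second from the robot's right (-y) of four equal cork discs in a straight row on a low white-painted wooden stand: 72 mm in diameter, 4 mm thick, fixed. The discs are 80 mm apart, centre to centre; the stand is 340 x 100 mm and 14 mm thick, so the disc tops are 18 mm above the table. Origin: centre of the disc's underside, on the stand, 4 mm below its top; y runs along the row from disc a to disc d, x across it.
- disc_c: The third from the robot's right (-y) of four equal cork discs in a straight row on a low white-painted wooden stand: 72 mm in diameter, 4 mm thick, fixed. The discs are 80 mm apart, centre to centre; the stand is 340 x 100 mm and 14 mm thick, so the disc tops are 18 mm above the table. Origin: centre of the disc's underside, on the stand, 4 mm below its top; y runs along the row from disc a to disc d, x across it.
- disc_d: The fourth and last (the end towards the robot's left, +y) of four equal cork discs in a straight row on a low white-painted wooden stand: 72 mm in diameter, 4 mm thick, fixed. The discs are 80 mm apart, centre to centre; the stand is 340 x 100 mm and 14 mm thick, so the disc tops are 18 mm above the table. Origin: centre of the disc's underside, on the stand, 4 mm below its top; y runs along the row from disc a to disc d, x across it.
- milk_jug: White ceramic milk jug, 120 mm high, 88 mm across its belly, with a handle reaching 75 mm from its axis (own +x; it points roughly away from the robot). Loose; stands on the table in line with the row, its axis 130 mm beyond the last disc's centre at one end of the row: either end, changing from start to start. Origin: centre of its underside, z up. Bystander: leave it where it stands.
- egg_timer: Aluminium egg timer, a drum 66 mm in diameter, 54 mm high with a grip bar on top. Loose; stands on the table in line with the row, 130 mm beyond the last disc's centre at the end away from the jug. Origin: centre of its underside, z up. Bystander: leave it where it stands.
Things that resemble listed ones, but are neither listed nor needed, are in the scene too. Leave any red look-alike of the tin_tiny alone. What is shaped like the tin_low but yellow is not meant.

How it is judged:
By the outcome, as a careful person would: the job done as asked, in the order asked, and still so for the second after the job is handed in, with the robot touching nothing.
It also fails if it takes over 99 s, if anything falls off the work surface, if the arm or the gripper's body presses on something with over 40 N, if the wrist force passes 120 N, or if a joint passes its speed limit or range.

ROBOT

A 7-joint arm with a two-finger parallel gripper is mounted at the origin on the work surface. World frame = base frame: x ahead of the robot, y to its left, z up, the work surface at z = 0. Lengths are in m, angles in rad, forces in N, time in s.
With the tool pointing down it reaches from about 0.4 to 0.85 m from the base axis. Payload 4.5 kg.
Tool frame: the origin (TCP) lies between the finger pads; the fingertips stand 19 mm ahead of it and the grasp point (between the pads) is the TCP; z points along the fingers, y is the direction in which the jaws open and shut (so a half turn about z gives the same grasp; the last joint's range is limited). The gripper opens to 88 mm and grips with 3 to 60 N. Pads are 18 mm wide; open, the fingers measure 123 mm over their backs; the gripper's body (75 mm by 187 mm) begins 45 mm behind the grasp point.
Start: joints at [-1.216, 0.689, -0.195, 1.565, 0.157, 0.902, -0.215], TCP at [0.197, 0.593, 0.258] pointing down, gripper open.
Joint ranges: [-3.01, 3.01], [-0.46, 2.08], [-1.47, 1.51], [0.13, 2.56], [-1, 4.14], [0.04, 2.09], [-2.66, 2.66]. Speed limits (rad/s): [2.57, 2.57, 3.14, 3.14, 3.14, 3.14, 3.14].

INTERFACE

Orientations are given as a unit quaternion [x, y, z, w].
In Python, from plant import status, snapshot, finish_job, cut_out, tip_of gives the robot as it stands. The module is installed in compiled form; this text tells all that it offers.
- The arm moves only by the tool carry_out, never from a script. Its arguments are lists of equal length, an entry for each row: "linear": the shift along the world's x, y, z in m, a list of three; "roll": the turn about the world's z in rad. A call has 1 to 8 rows; each row is the pose to reach, as a shift and turn from the pose measured when the call began; what a row does not reach only later rows make up. A row lasts 1/12 s, in which the tool goes at most 41.7 mm and 7.16 degrees, less where a joint would pass 70% of its speed; a pose out of reach is approached as far as the arm can. A call with a gripper value outside its range is refused whole. "gripper" is the opening, from 0 (shut) to 1 (fully open), set as the call begins (left out, the last holds). The fingers move at their own pace and stop on an object; "grip_force" is the grip in N (left out, the last holds). Time passes only in rows, so rows that repeat a pose let the fingers close. It gives the time, the measured TCP pose, the force and the opening at its end, in the units of the state.
- status.get_state(): the state, without advancing time (a new reading comes with each control period).
- snapshot(name): name is "scene" or "top"; returns a dict with "img" (400x640x3 uint8, red, green, blue), "range_z" (400x640 float32, m along the optical axis (not along the pixel's ray), 0 where there is no reading), "fx", "fy", "cx", "cy" (pixels), "world_from_camera" (4x4, takes a point from camera to world coordinates). Camera axes: x right, y down, z forward; pixel columns grow to the right and rows downward; lengths in m; the calibration is good to about 2 mm. A picture is of the moment at which its call begins.
- finish_job(): hands the job in, once; it reports no verdict.
Trained networks look in a picture, given as the dict that the camera call returned (one of the last four; its "shot" number tells which), for a name from the list of things; names that differ only in an ending like _2 or _b are one class to them, and where a whole thing is asked for, a point or a joint stands for the part that bears it (a point fixed in the world has none). Each returns a list of dicts, best first, with "confidence" (0 to 1); they miss things now and then, are a little off and sometimes report something else, mostly with a low value. They report only what shows in the picture. A call takes as long as a camera call. They do not tell look-alikes from the thing itself.
- cut_out(picture, query): "region" (400x640 bool, what is visible of it) and "pixel" ([column, row] in pixels, amid what is visible of it).
- tip_of(picture, query): "pixel" ([column, row] in pixels: a listed point, or the origin of a listed thing).
The state is a dict: "clock": time; "q": joint angles; "qd": joint speeds; "joint_torque": joint torques, N m; "tool_pos": TCP position; "eef_rot": TCP orientation; "contact_force": force on the tool from outside, world axes, zero at the start; "moment": the same for the moment, N m; "opening": opening from 0.0 (shut) to 1.0 (fully open).
Only numpy, scipy, OpenCV 4.12 (cv2) and the standard library are available. Lean on these libraries where they do the work, as an engineer would, in place of code of your own. Each camera call takes 0.05 s, during which the arm holds its last target.

## Working session

There is one attempt and no reset: what is moved stays moved. The work goes in short steps, Python scripts to look and compute and a tool call to move; the robot and the scene stay as the last step left them, time stands still between calls to the robot, and variables do not carry over. Pictures are saved under pics/ and viewed, and the job is handed in when it is done.

Besides the shell and the picture viewer there is one more tool, called after ">>>" in YAML: its name, and indented under it one key for each argument. carry_out: Moves the arm, as the interface text tells. Its arguments: {"type":"object","properties":{"linear":{"type":"array"},"roll":{"type":"array"},"gripper":{"type":"number"},"grip_force":{"type":"number"}},"required":["linear","roll"]}

```bash
mkdir -p pics
cat > h.py <<'E'
import numpy as np,cv2
from plant import status,snapshot,finish_job,cut_out,tip_of
def save(p,n): cv2.imwrite('pics/'+n,cv2.cvtColor(p['img'],cv2.COLOR_RGB2BGR))
def cloud(p):
    z=p['range_z'];v,u=np.mgrid[:400,:640]
    P=np.stack([(u-p['cx'])/p['fx']*z,(v-p['cy'])/p['fy']*z,z,np.ones_like(z)],-1)
    W=P@np.array(p['world_from_camera']).T
    return W[...,:3]
E
python3 - <<'E'
from h import *
s=status.get_state();print({k:np.round(v,3) for k,v in s.items()})
t=snapshot('top');c=snapshot('scene');save(t,'t0.png');save(c,'s0.png')
np.savez('t0.npz',W=cloud(t),img=t['img']);np.savez('s0.npz',W=cloud(c),img=c['img'])
print(np.round(t['world_from_camera'],3),np.round(c['world_from_camera'],3),t['fx'])
for nm,p in(('top',t),('scene',c)):
  W=cloud(p)
  for q in ['tin_tiny','tin_low','tin_mid','tin_tall','disc_a','milk_jug','egg_timer']:
    for d in cut_out(p,q):
      r=d['region'];w=W[r];w=w[np.isfinite(w).all(1)]
      zt=np.percentile(w[:,2],90);top=w[abs(w[:,2]-zt)<.006]
      print(nm,q,round(d['confidence'],2),np.round(d['pixel']),r.sum(),'ztop',round(zt,3),'mid',np.round((top.min(0)+top.max(0))/2,3),np.round(np.ptp(top,0),3),p['img'][r].mean(0).round())
E
```

```text
{'clock': np.float64(0.0), 'q': array([-1.216,  0.69 , -0.194,  1.566,  0.157,  0.902, -0.215]), 'qd': array([-0.001,  0.001,  0.   , -0.001,  0.001,  0.   ,  0.001]), 'joint_torque': array([ 0.0000e+00, -5.2756e+01, -1.2670e+00, -1.5343e+01, -5.3000e-02,
        7.0000e-03,  0.0000e+00]), 'tool_pos': array([0.197, 0.593, 0.257]), 'eef_rot': array([ 0.16 ,  0.987, -0.001, -0.   ]), 'contact_force': array([-0.812,  0.2  ,  0.426]), 'moment': array([-0.019, -0.043, -0.008]), 'opening': np.float64(1.002)}
[[-0.029 -0.988  0.153  0.399]
 [-0.999  0.033  0.02   0.005]
 [-0.025 -0.152 -0.988  0.754]
 [ 0.     0.     0.     1.   ]] [[ 0.37   0.795 -0.48   0.969]
 [ 0.929 -0.311  0.201 -0.175]
 [ 0.01  -0.52  -0.854  0.818]
 [ 0.     0.     0.     1.   ]] 376.1051636479097
top tin_tiny 0.81 [212. 233.] 733 ztop 0.05 mid [0.444 0.236 0.048] [0.047 0.05  0.008] [79. 61. 46.]
top tin_tiny 0.72 [194. 281.] 801 ztop 0.05 mid [0.358 0.272 0.049] [0.049 0.052 0.009] [134.  56.  47.]
top tin_low 0.93 [292. 231.] 700 ztop 0.07 mid [0.441 0.084 0.068] [0.051 0.05  0.007] [82. 63. 46.]
top tin_low 0.71
[... 2143 characters left out ...]
8 -0.05   0.018] [0.074 0.07  0.008] [110.  85.  60.]
scene disc_a 0.56 [392. 237.] 751 ztop 0.019 mid [0.644 0.109 0.018] [0.072 0.071 0.008] [109.  84.  58.]
scene disc_a 0.32 [229. 301.] 1023 ztop 0.048 mid [ 0.657 -0.26   0.048] [0.054 0.055 0.012] [97. 94. 96.]
scene milk_jug 0.9 [448. 202.] 2159 ztop 0.117 mid [0.64  0.239 0.116] [0.077 0.077 0.012] [64. 64. 61.]
scene milk_jug 0.73 [226. 205.] 943 ztop 0.09 mid [ 0.465 -0.203  0.088] [0.054 0.051 0.009] [56. 46. 39.]
scene egg_timer 0.84 [227. 300.] 1016 ztop 0.048 mid [ 0.657 -0.26   0.048] [0.054 0.054 0.012] [97. 95. 96.]
scene egg_timer 0.36 [285. 273.] 835 ztop 0.019 mid [ 0.652 -0.131  0.017] [0.069 0.069 0.008] [110.  85.  58.]
```

View pics/t0.png

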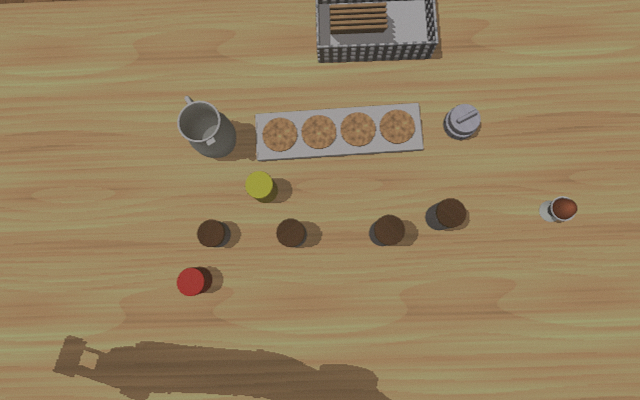

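View pics/s0.png

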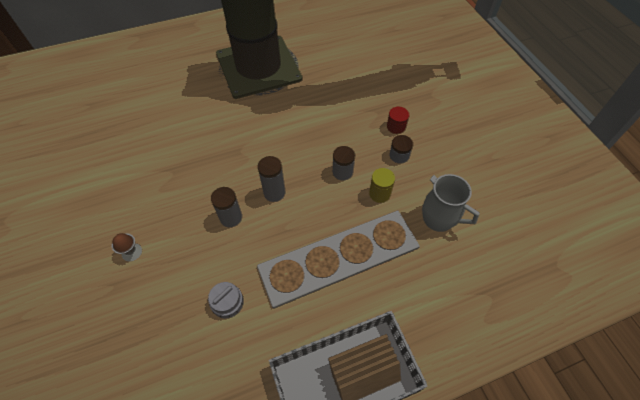

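Run:
```python
import cv2,numpy as np
i=cv2.imread('pics/t0.png');s=cv2.imread('pics/s0.png')
a=cv2.resize(i[160:310,160:480],None,fx=2.4,fy=2.4,interpolation=2)
cv2.imwrite('pics/crop0.png',a)
```

```text
(no output)
```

View pics/crop0.png

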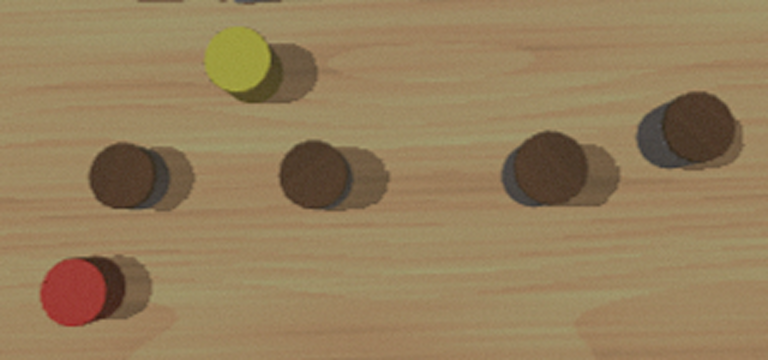

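In the top view the dark tins, left to right, are tiny (212,233), low (292,231), tall (387,230) and mid (450,213). The look-alikes are red (191,281) and yellow (260,185). The jug is at (205,125), on the +y side beside disc d, and the timer is at (462,121) beside disc a. So tiny goes on d, low on c, mid on b and tall on a. Next I'll refine the centres and check clearance to the basket.

```bash
cat > fit.py <<'E'
from h import *
from scipy.optimize import least_squares
def circ(W,c0,z,R,cm=None,tol=.004):
    m=(np.hypot(W[...,0]-c0[0],W[...,1]-c0[1])<R+.012)&(abs(W[...,2]-z)<tol)
    if cm is not None: m&=cm
    P=np.ascontiguousarray((W[m][:,:2]*1e5)).astype(np.int32)
    if len(P)<20: return None
    (x,y),r=cv2.minEnclosingCircle(P); mid=(np.percentile(P,1,0)+np.percentile(P,99,0))/2
    return np.round([x/1e5,y/1e5,r/1e5,*mid/1e5,*np.median(P,0)/1e5],4)
E
python3 - <<'E'
from fit import *
for f in('t0','s0'):
  d=np.load(f+'.npz');W=d['W'];im=d['img'].astype(int)
  for n,c,z in (('tiny',(.4445,.2365),.05),('low',(.442,.085),.07),('tall',(.438,-.09),.11),('mid',(.4655,-.203),.09)): print(f,n,circ(W,c,z,.026))
  cm=(im[...,0]-im[...,2])>.25*im[...,0]
  for n,c in (('d',(.6445,.109)),('c',(.6465,.029)),('b',(.65,-.05)),('a',(.652,-.131))): print(f,n,circ(W,c,.018,.036,cm,.006))
  m=(W[...,0]>.72)&(W[...,2]>.02)&(W[...,2]<.3)&(abs(W[...,1])<.3)
  for lo in(.72,.74,.75,.76,.78):
    k=m&(W[...,0]>lo)&(W[...,0]<lo+.02); w=W[k]; print(lo,len(w),w.min(0).round(3) if len(w) else '',w.max(0).round(3) if len(w) else '')
E
```

```text
t0 tiny [0.4447 0.2368 0.026  0.4446 0.2363 0.4446 0.2362]
t0 low [0.4403 0.0841 0.0261 0.44   0.0838 0.4403 0.0843]
t0 tall [ 0.4379 -0.0905  0.026   0.4379 -0.0905  0.4376 -0.0903]
t0 mid [ 0.4659 -0.2035  0.0261  0.4653 -0.2033  0.4655 -0.2033]
t0 d [0.643  0.1014 0.0405 0.6434 0.1068 0.6432 0.1076]
t0 c [0.6454 0.0287 0.0478 0.6461 0.0343 0.6456 0.028 ]
t0 b [ 0.6501 -0.05    0.048   0.6487 -0.0449  0.6484 -0.0516]
t0 a [ 0.6517 -0.1256  0.0427  0.6514 -0.125   0.6508 -0.1312]
0.72 0  
0.74 0  
0.75 0  
0.76 0  
0.78 0  
s0 tiny [0.4462 0.2375 0.0274 0.4456 0.2378 0.4456 0.2371]
s0 low [0.4409 0.084  0.0265 0.4407 0.0846 0.4409 0.0845]
s0 tall [ 0.438  -0.0891  0.0269  0.4379 -0.0899  0.4392 -0.0899]
s0 mid [ 0.4652 -0.2026  0.027   0.4663 -0.2028  0.4668 -0.2028]
s0 d [0.6419 0.1024 0.0419 0.6436 0.1021 0.6439 0.1079]
s0 c [0.6447 0.0291 0.0475 0.6465 0.0294 0.6466 0.0285]
s0 b [ 0.6502 -0.05    0.0479  0.6487 -0.045   0.6491 -0.051 ]
s0 a [ 0.6528 -0.1246  0.0417  0.6513 -0.1247  0.652  -0.1308]
0.72 0  
0.74 0  
0.75 0  
0.76 0  
0.78 0
```

>>> carry_out:
  linear:
    - [0.031,-0.044,0]
    - [0.062,-0.089,0]
    - [0.093,-0.133,0]
    - [0.124,-0.178,0]
    - [0.155,-0.222,0]
    - [0.186,-0.267,0]
    - [0.217,-0.311,0]
    - [0.248,-0.356,0]
  roll: [-0.12,-0.24,-0.36,-0.48,-0.6,-0.72,-0.84,-0.96]
  gripper: 0.8
  grip_force: 20

```text
clock: 1.47
tool_pos: [0.3886, 0.3181, 0.2581]
eef_rot: [0.6, 0.8, 0.0, 0.0]
contact_force: [0.4, 0.3, -1.1]
opening: 0.801
```

>>> carry_out:
  linear:
    - [0.02,-0.03,0]
    - [0.04,-0.06,0]
    - [0.056,-0.081,-0.03]
    - [0.056,-0.081,-0.07]
    - [0.056,-0.081,-0.11]
    - [0.056,-0.081,-0.14]
    - [0.056,-0.081,-0.14]
    - [0.056,-0.081,-0.14]
  roll: [-0.1,-0.2,-0.284,-0.284,-0.284,-0.284,-0.284,-0.284]

```text
clock: 2.13
tool_pos: [0.444, 0.2368, 0.1175]
eef_rot: [0.707, 0.707, -0.001, -0.0]
contact_force: [-0.4, 0.2, 1.1]
opening: 0.798
```

>>> carry_out:
  linear:
    - [0.001,0,-0.03]
    - [0.001,0,-0.06]
    - [0.001,0,-0.08]
    - [0.001,0,-0.0875]
    - [0.001,0,-0.0875]
    - [0.001,0,-0.0875]
  roll: [0,0,0,0,0,0]

```text
clock: 2.63
tool_pos: [0.446, 0.2375, 0.0316]
eef_rot: [0.707, 0.707, 0.0, 0.0]
contact_force: [-1.2, -0.4, 0.3]
opening: 0.805
```

>>> carry_out:
  linear:
    - [0,0,0]
    - [0,0,0]
    - [0,0,0]
    - [0,0,0]
    - [0,0,0]
    - [0,0,0]
  roll: [0,0,0,0,0,0]
  gripper: 0.3

```text
clock: 3.13
tool_pos: [0.4457, 0.2377, 0.0329]
eef_rot: [0.707, 0.707, 0.0, -0.0]
contact_force: [-2.2, 0.5, 9.1]
opening: 0.591
```

>>> carry_out:
  linear:
    - [0,0,0.02]
    - [0,0,0.06]
    - [0,0,0.1]
    - [0,0,0.1]
    - [0,0,0.1]
  roll: [0,0,0,0,0]

```text
clock: 3.55
tool_pos: [0.4471, 0.2385, 0.1351]
eef_rot: [0.707, 0.707, 0.003, 0.001]
contact_force: [-0.4, -0.5, -1.1]
opening: 0.581
```

>>> carry_out:
  linear:
    - [0.03,-0.02,0.01]
    - [0.06,-0.04,0.01]
    - [0.09,-0.06,0.01]
    - [0.12,-0.08,0.01]
    - [0.15,-0.1,0.01]
    - [0.18,-0.12,0.01]
    - [0.197,-0.13,0]
    - [0.197,-0.13,0]
  roll: [0,0,0,0,0,0,0,0]

```text
clock: 4.22
tool_pos: [0.6467, 0.1026, 0.1319]
eef_rot: [0.709, 0.705, 0.002, 0.002]
contact_force: [0.3, -0.8, -2.4]
opening: 0.588
```

Run:
```python
from h import *
for i in range(2):
  s=status.get_state();print(np.round(s['tool_pos'],4),s['contact_force'].round(2) if hasattr(s['contact_force'],'round') else s['contact_force'])
  c=snapshot('scene')
save(c,'s1.png');W=cloud(c)
m=(abs(W[...,0]-.644)<.06)&(abs(W[...,1]-.108)<.06)&(W[...,2]>.02)&(W[...,2]<.2)
print(np.percentile(W[m],[1,99],axis=0).round(3))
```

```text
[0.6467 0.1026 0.1319] [ 0.29 -0.83 -2.39]
[0.6441 0.1054 0.1322] [-0.32  0.53 -2.07]
[[0.591 0.072 0.075]
 [0.703 0.129 0.2  ]]
```

View pics/s1.png

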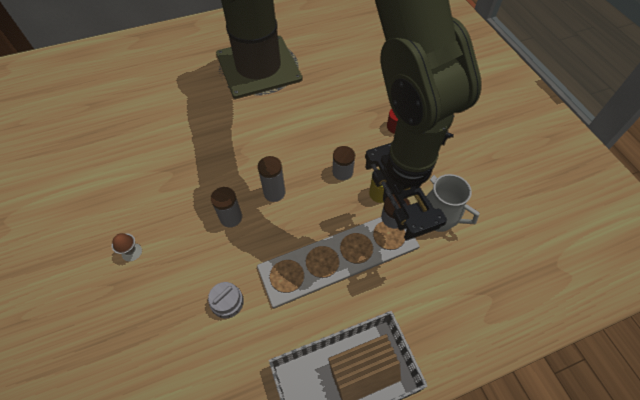

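Tiny is held over disc d at about (390,225). I'll let it settle, then lower it.

>>> carry_out:
  linear:
    - [0,0.003,-0.01]
    - [0,0.003,-0.03]
    - [0,0.003,-0.05]
    - [0,0.003,-0.065]
    - [0,0.003,-0.07]
    - [0,0.003,-0.07]
    - [0,0.003,-0.07]
    - [0,0.003,-0.07]
  roll: [0,0,0,0,0,0,0,0]

```text
clock: 4.98
tool_pos: [0.6434, 0.111, 0.0636]
eef_rot: [0.707, 0.707, 0.002, -0.0]
contact_force: [0.4, 0.4, -1.7]
opening: 0.584
```

Run:
```python
from h import *
for i in range(3):
  s=status.get_state();print(np.round(s['tool_pos'],4),s['contact_force'])
  c=snapshot('scene')
```

```text
[0.6434 0.111  0.0636] [ 0.36122308  0.40440358 -1.74949819]
[0.6435 0.1109 0.0638] [ 0.47296767  0.14867709 -1.30513012]
[0.6436 0.1109 0.0639] [-0.17274811  0.26376544 -1.79387918]
```

>>> carry_out:
  linear:
    - [0,-0.002,-0.004]
    - [0,-0.002,-0.008]
    - [0,-0.002,-0.011]
    - [0,-0.002,-0.013]
    - [0,-0.002,-0.013]
    - [0,-0.002,-0.013]
  roll: [0,0,0,0,0,0]

```text
clock: 5.63
tool_pos: [0.6433, 0.1086, 0.051]
eef_rot: [0.707, 0.707, 0.002, -0.0]
contact_force: [-1.9, -0.6, 4.0]
opening: 0.587
```

>>> carry_out:
  linear:
    - [0,0,0]
    - [0,0,0]
    - [0,0,0]
    - [0,0,0]
  roll: [0,0,0,0]
  gripper: 0.8

```text
clock: 5.97
tool_pos: [0.6433, 0.1087, 0.0508]
eef_rot: [0.707, 0.707, 0.002, -0.0]
contact_force: [0.4, -0.2, 0.1]
opening: 0.801
```

>>> carry_out:
  linear:
    - [0,0,0.02]
    - [0,0,0.05]
    - [0,0,0.08]
    - [0,0,0.11]
    - [0,0,0.13]
    - [-0.03,0,0.13]
    - [-0.06,0,0.13]
    - [-0.09,0,0.13]
  roll: [0,0,0,0,0,0,0,0]

```text
clock: 6.63
tool_pos: [0.5526, 0.1087, 0.1813]
eef_rot: [0.707, 0.707, 0.003, 0.0]
contact_force: [-0.3, -0.1, -1.1]
opening: 0.799
```

>>> carry_out:
  linear:
    - [-0.03,-0.006,0]
    - [-0.06,-0.012,0]
    - [-0.09,-0.018,0]
    - [-0.112,-0.024,-0.02]
    - [-0.112,-0.024,-0.05]
    - [-0.112,-0.024,-0.07]
    - [-0.112,-0.024,-0.07]
    - [-0.112,-0.024,-0.07]
  roll: [0,0,0,0,0,0,0,0]

```text
clock: 7.3
tool_pos: [0.4404, 0.0846, 0.111]
eef_rot: [0.707, 0.707, 0.002, -0.0]
contact_force: [0.8, 0.7, 0.7]
opening: 0.801
```

Run:
```python
from fit import *
c=snapshot('scene');W=cloud(c)
s=status.get_state();print(np.round(s['tool_pos'],4))
print(circ(W,(.644,.108),.068,.026))
t=snapshot('top');W=cloud(t);print(circ(W,(.644,.108),.068,.026)); save(c,'s2.png')
```

```text
[0.4411 0.0848 0.1117]
[0.6448 0.1084 0.0264 0.6453 0.1082 0.6462 0.1078]
[0.6449 0.108  0.0266 0.6443 0.1076 0.6441 0.107 ]
```

View pics/s2.png

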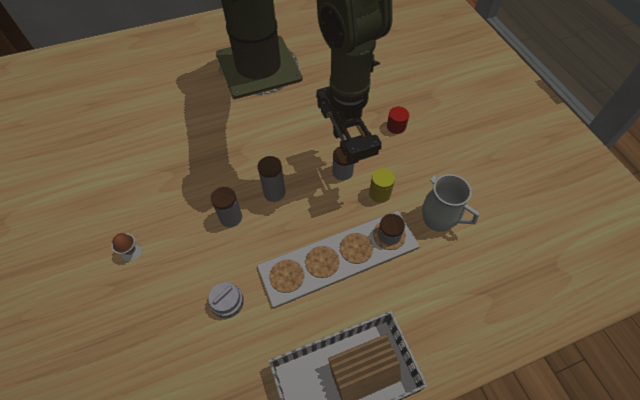

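Tiny stands centred on disc d, at about (391,228). I'll grasp low next.

>>> carry_out:
  linear:
    - [0,0,-0.03]
    - [0,0,-0.055]
    - [0,0,-0.066]
    - [0,0,-0.066]
    - [0,0,-0.066]
  roll: [0,0,0,0,0]

```text
clock: 7.82
tool_pos: [0.4468, 0.0858, 0.05]
eef_rot: [0.708, 0.707, 0.001, -0.001]
contact_force: [0.1, -0.9, -0.4]
opening: 0.802
```

>>> carry_out:
  linear:
    - [0,0,0]
    - [0,0,0]
    - [0,0,0]
    - [0,0,0]
    - [0,0,0]
    - [0,0,0]
  roll: [0,0,0,0,0,0]
  gripper: 0.3

```text
clock: 8.32
tool_pos: [0.4472, 0.0858, 0.0507]
eef_rot: [0.708, 0.706, 0.001, -0.001]
contact_force: [-0.8, -0.8, 6.3]
opening: 0.586
```

>>> carry_out:
  linear:
    - [0,0,0.02]
    - [0,0,0.06]
    - [0,0,0.1]
    - [0,0,0.12]
    - [0,0,0.12]
    - [0,0,0.12]
  roll: [0,0,0,0,0,0]

```text
clock: 8.82
tool_pos: [0.4479, 0.086, 0.1716]
eef_rot: [0.708, 0.706, 0.003, -0.0]
contact_force: [-0.7, -0.1, -1.9]
opening: 0.586
```

>>> carry_out:
  linear:
    - [0.035,-0.01,0]
    - [0.07,-0.02,0]
    - [0.105,-0.03,0]
    - [0.14,-0.04,0]
    - [0.175,-0.05,0]
    - [0.198,-0.056,0]
    - [0.198,-0.056,-0.01]
    - [0.198,-0.056,-0.03]
  roll: [0,0,0,0,0,0,0,0]

```text
clock: 9.48
tool_pos: [0.6476, 0.0295, 0.1402]
eef_rot: [0.708, 0.706, 0.004, 0.001]
contact_force: [-0.7, 0.2, -1.4]
opening: 0.587
```

Run:
```python
from h import *
for i in range(4):
  s=status.get_state();print(np.round(s['tool_pos'],4),np.round(s['contact_force'],1))
  c=snapshot('scene')
save(c,'s3.png')
```

```text
[0.6476 0.0295 0.1402] [-0.7  0.2 -1.4]
[0.643  0.0297 0.135 ] [-0.6  0.4 -4.3]
[0.6419 0.03   0.1361] [-0.3 -0.1 -2.3]
[0.6428 0.0302 0.138 ] [-0.  -0.6 -2. ]
```

View pics/s3.png

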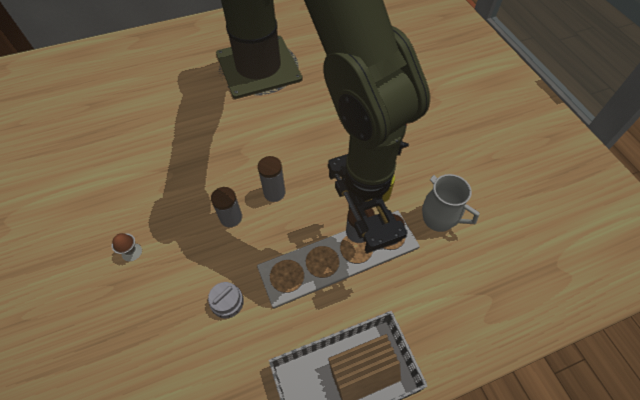

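Low is held over disc c at about (357,235). I'll lower it in two stages.

>>> carry_out:
  linear:
    - [0.003,0,-0.02]
    - [0.003,0,-0.04]
    - [0.003,0,-0.055]
    - [0.003,0,-0.055]
    - [0.003,0,-0.055]
    - [0.003,0,-0.055]
  roll: [0,0,0,0,0,0]

```text
clock: 10.18
tool_pos: [0.6478, 0.0308, 0.0859]
eef_rot: [0.707, 0.707, 0.002, -0.001]
contact_force: [0.3, 0.2, -1.4]
opening: 0.58
```

>>> carry_out:
  linear:
    - [-0.001,-0.001,-0.005]
    - [-0.001,-0.001,-0.009]
    - [-0.001,-0.001,-0.013]
    - [-0.001,-0.001,-0.015]
    - [-0.001,-0.001,-0.015]
    - [-0.001,-0.001,-0.015]
  roll: [0,0,0,0,0,0]

```text
clock: 10.68
tool_pos: [0.6466, 0.0297, 0.0707]
eef_rot: [0.707, 0.707, 0.002, -0.001]
contact_force: [-0.4, -0.2, -0.6]
opening: 0.581
```

>>> carry_out:
  linear:
    - [0,0,-0.001]
    - [0,0,-0.002]
    - [0,0,-0.0025]
    - [0,0,-0.0025]
    - [0,0,-0.0025]
  roll: [0,0,0,0,0]

```text
clock: 11.1
tool_pos: [0.6468, 0.0299, 0.0688]
eef_rot: [0.707, 0.707, 0.002, -0.001]
contact_force: [-0.4, 0.3, 4.9]
opening: 0.587
```

>>> carry_out:
  linear:
    - [0,0,0]
    - [0,0,0]
    - [0,0,0]
    - [0,0,0]
  roll: [0,0,0,0]
  gripper: 0.8

```text
clock: 11.43
tool_pos: [0.6468, 0.0298, 0.0686]
eef_rot: [0.707, 0.707, 0.002, -0.001]
contact_force: [0.3, -0.4, 0.2]
opening: 0.799
```

>>> carry_out:
  linear:
    - [0,0,0.02]
    - [0,0,0.05]
    - [0,0,0.08]
    - [0,0,0.11]
    - [0,0,0.14]
    - [-0.03,-0.01,0.14]
    - [-0.06,-0.02,0.14]
    - [-0.09,-0.03,0.14]
  roll: [0,0,0,0,0,0,0,0]

```text
clock: 12.1
tool_pos: [0.5561, -0.0004, 0.2092]
eef_rot: [0.707, 0.707, 0.003, -0.0]
contact_force: [-0.8, 0.2, -0.9]
opening: 0.797
```

>>> carry_out:
  linear:
    - [-0.015,-0.034,0]
    - [-0.03,-0.068,0]
    - [-0.045,-0.102,0]
    - [-0.06,-0.136,0]
    - [-0.075,-0.17,0]
    - [-0.09,-0.203,0]
    - [-0.09,-0.203,-0.02]
    - [-0.09,-0.203,-0.06]
  roll: [0,0,0,0,0,0,0,0]

```text
clock: 12.77
tool_pos: [0.4677, -0.2082, 0.1518]
eef_rot: [0.71, 0.704, 0.004, 0.004]
contact_force: [0.7, 1.0, -0.4]
opening: 0.801
```

Run:
```python
from fit import *
c=snapshot('scene');W=cloud(c)
print(circ(W,(.645,.108),.068,.026),circ(W,(.646,.0285),.088,.026),circ(W,(.466,-.203),.09,.026))
t=snapshot('top');W=cloud(t);print(circ(W,(.644,.108),.068,.026),circ(W,(.646,.0285),.088,.026)); save(c,'s4.png')
s=status.get_state();print(np.round(s['tool_pos'],4))
```

```text
[0.6452 0.1085 0.0262 0.6453 0.1081 0.6459 0.1078] [0.6484 0.0291 0.0264 0.649  0.0285 0.6496 0.0283] [ 0.4814 -0.2034  0.0202  0.4848 -0.2028  0.4869 -0.1974]
[0.6451 0.108  0.0261 0.6445 0.1077 0.6444 0.1077] [0.648  0.028  0.026  0.6478 0.0276 0.6473 0.0279]
[ 0.4628 -0.203   0.1449]
```

View pics/s4.png

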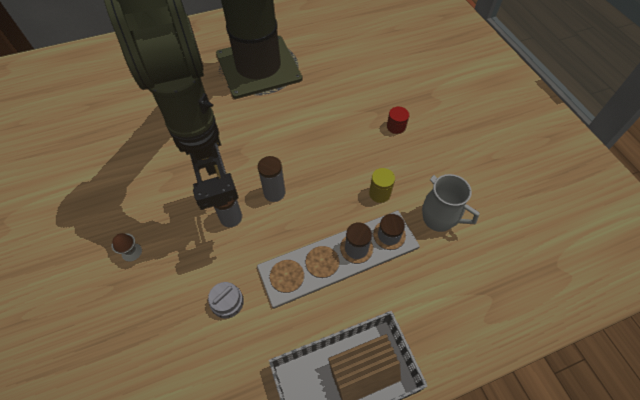

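Low stands on disc c at (358,241), within 2 mm of the centre. Mid is next.

>>> carry_out:
  linear:
    - [0.003,0,0]
    - [0.003,0,-0.01]
    - [0.003,0,-0.03]
    - [0.003,0,-0.03]
    - [0.003,0,-0.03]
  roll: [0,0,0,0,0]

```text
clock: 13.28
tool_pos: [0.4662, -0.2026, 0.1156]
eef_rot: [0.707, 0.707, 0.0, -0.005]
contact_force: [-0.1, 0.5, -0.1]
opening: 0.801
```

>>> carry_out:
  linear:
    - [0,0,-0.02]
    - [0,0,-0.04]
    - [0,0,-0.053]
    - [0,0,-0.053]
    - [0,0,-0.053]
  roll: [0,0,0,0,0]

```text
clock: 13.7
tool_pos: [0.4667, -0.2025, 0.0635]
eef_rot: [0.707, 0.707, 0.001, -0.004]
contact_force: [0.2, 0.4, -0.5]
opening: 0.794
```

>>> carry_out:
  linear:
    - [0,0,0]
    - [0,0,0]
    - [0,0,0]
    - [0,0,0]
    - [0,0,0]
    - [0,0,0]
  roll: [0,0,0,0,0,0]
  gripper: 0.3

```text
clock: 14.2
tool_pos: [0.4657, -0.2028, 0.0644]
eef_rot: [0.707, 0.707, -0.0, -0.005]
contact_force: [-4.2, 0.2, 8.5]
opening: 0.582
```

>>> carry_out:
  linear:
    - [0,0,0.02]
    - [0,0,0.06]
    - [0,0,0.1]
    - [0,0,0.14]
    - [0,0,0.15]
    - [0,0,0.15]
  roll: [0,0,0,0,0,0]

```text
clock: 14.7
tool_pos: [0.4678, -0.2035, 0.2179]
eef_rot: [0.708, 0.707, 0.002, -0.001]
contact_force: [1.0, 0.5, -2.7]
opening: 0.584
```

>>> carry_out:
  linear:
    - [0.03,0.025,0]
    - [0.06,0.05,0]
    - [0.09,0.075,0]
    - [0.12,0.1,0]
    - [0.15,0.127,0]
    - [0.18,0.1525,0]
    - [0.18,0.1525,-0.02]
    - [0.18,0.1525,-0.04]
  roll: [0,0,0,0,0,0,0,0]

```text
clock: 15.37
tool_pos: [0.6496, -0.047, 0.1762]
eef_rot: [0.706, 0.708, 0.003, -0.001]
contact_force: [-0.4, -1.0, -2.9]
opening: 0.585
```

>>> carry_out:
  linear:
    - [0,0,0]
    - [0,0,0]
    - [0,0,0]
    - [0,0,0]
  roll: [0,0,0,0]

```text
clock: 15.7
tool_pos: [0.65, -0.0474, 0.1769]
eef_rot: [0.706, 0.708, 0.004, -0.001]
contact_force: [0.3, 1.0, -2.3]
opening: 0.582
```

>>> carry_out:
  linear:
    - [-0.002,-0.0036,0]
    - [-0.002,-0.0036,-0.02]
    - [-0.002,-0.0036,-0.04]
    - [-0.002,-0.0036,-0.06]
    - [-0.002,-0.0036,-0.077]
    - [-0.002,-0.0036,-0.077]
    - [-0.002,-0.0036,-0.077]
    - [-0.002,-0.0036,-0.077]
  roll: [0,0,0,0,0,0,0,0]

```text
clock: 16.37
tool_pos: [0.6491, -0.0514, 0.1015]
eef_rot: [0.706, 0.708, 0.005, 0.0]
contact_force: [0.7, 0.2, -2.0]
opening: 0.585
```

>>> carry_out:
  linear:
    - [-0.001,0,-0.005]
    - [-0.001,0,-0.01]
    - [-0.001,0,-0.014]
    - [-0.001,0,-0.017]
    - [-0.001,0,-0.019]
    - [-0.001,0,-0.02]
    - [-0.001,0,-0.02]
  roll: [0,0,0,0,0,0,0]

```text
clock: 16.95
tool_pos: [0.6479, -0.0514, 0.0824]
eef_rot: [0.706, 0.708, 0.004, 0.0]
contact_force: [-3.2, 0.6, 6.3]
opening: 0.585
```

Contact. I'll release and retreat.

>>> carry_out:
  linear:
    - [0,0,0]
    - [0,0,0]
    - [0,0,0]
    - [0,0,0]
  roll: [0,0,0,0]
  gripper: 0.8

```text
clock: 17.28
tool_pos: [0.6481, -0.0514, 0.0824]
eef_rot: [0.706, 0.708, 0.004, 0.0]
contact_force: [0.8, 0.2, -0.5]
opening: 0.805
```

>>> carry_out:
  linear:
    - [0,0,0.02]
    - [0,0,0.05]
    - [0,0,0.08]
    - [0,0,0.11]
    - [0,0,0.14]
    - [-0.03,-0.005,0.14]
    - [-0.06,-0.01,0.14]
    - [-0.09,-0.015,0.14]
  roll: [0,0,0,0,0,0,0,0]

```text
clock: 17.95
tool_pos: [0.5574, -0.0664, 0.223]
eef_rot: [0.706, 0.708, 0.005, 0.001]
contact_force: [-0.1, -0.4, -0.3]
opening: 0.799
```

>>> carry_out:
  linear:
    - [-0.03,-0.006,0]
    - [-0.06,-0.012,0]
    - [-0.09,-0.018,0]
    - [-0.119,-0.024,0]
    - [-0.119,-0.024,-0.02]
    - [-0.119,-0.024,-0.05]
    - [-0.119,-0.024,-0.06]
    - [-0.119,-0.024,-0.06]
  roll: [0,0,0,0,0,0,0,0]

```text
clock: 18.62
tool_pos: [0.4373, -0.0902, 0.1613]
eef_rot: [0.706, 0.708, 0.004, -0.0]
contact_force: [-0.3, 0.0, 0.1]
opening: 0.804
```

Run:
```python
from fit import *
for n in('scene','top'):
  c=snapshot(n);W=cloud(c);save(c,n+'5.png')
  for a in (((.645,.108),.068),((.646,.0285),.088),((.649,-.051),.108),((.438,-.09),.11)): print(n,circ(W,*a,.026))
s=status.get_state();print(np.round(s['tool_pos'],4))
```

```text
scene [0.6451 0.1081 0.0261 0.6456 0.1082 0.6458 0.1078]
scene [0.6487 0.0284 0.0266 0.6486 0.0285 0.6494 0.0282]
scene [ 0.6497 -0.0516  0.0265  0.6498 -0.0521  0.6507 -0.0522]
scene [ 0.4437 -0.0914  0.0245  0.449  -0.0922  0.4585 -0.0983]
top [0.645  0.1082 0.0262 0.6445 0.1076 0.6442 0.107 ]
top [0.6478 0.0279 0.0263 0.6473 0.0275 0.6476 0.0279]
top [ 0.6497 -0.0526  0.0261  0.6495 -0.052   0.649  -0.0524]
top [ 0.4377 -0.0765  0.0213  0.4377 -0.0712  0.437  -0.0724]
[ 0.4386 -0.0903  0.1631]
```

View pics/scene5.png

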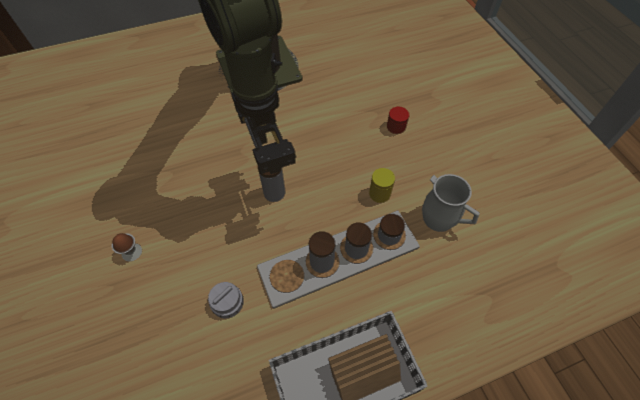

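Mid stands on disc b at (321,252). The gripper is now above tall at (273,180), so I'll grasp it at z ≈ 0.08.

>>> carry_out:
  linear:
    - [0,0,-0.02]
    - [0,0,-0.045]
    - [0,0,-0.07]
    - [0,0,-0.083]
    - [0,0,-0.083]
    - [0,0,-0.083]
  roll: [0,0,0,0,0,0]

```text
clock: 19.22
tool_pos: [0.4391, -0.0902, 0.0805]
eef_rot: [0.706, 0.708, 0.005, 0.001]
contact_force: [-0.2, 0.3, -0.3]
opening: 0.799
```

>>> carry_out:
  linear:
    - [0,0,0]
    - [0,0,0]
    - [0,0,0]
    - [0,0,0]
    - [0,0,0]
    - [0,0,0]
  roll: [0,0,0,0,0,0]
  gripper: 0.3

```text
clock: 19.72
tool_pos: [0.4384, -0.0905, 0.081]
eef_rot: [0.706, 0.708, 0.005, 0.001]
contact_force: [-2.4, 0.2, 5.2]
opening: 0.584
```

>>> carry_out:
  linear:
    - [0,0,0.02]
    - [0,0,0.05]
    - [0,0,0.09]
    - [0,0,0.12]
    - [0,0,0.12]
    - [0,0,0.12]
  roll: [0,0,0,0,0,0]

```text
clock: 20.22
tool_pos: [0.4397, -0.0907, 0.2023]
eef_rot: [0.706, 0.708, 0.006, 0.003]
contact_force: [0.3, 0.0, -1.0]
opening: 0.586
```

>>> carry_out:
  linear:
    - [0.03,-0.006,0.02]
    - [0.065,-0.012,0.03]
    - [0.1,-0.018,0.03]
    - [0.135,-0.025,0.03]
    - [0.17,-0.033,0.03]
    - [0.2,-0.0405,0.02]
    - [0.211,-0.0405,0.01]
    - [0.211,-0.0405,0]
  roll: [0,0,0,0,0,0,0,0]

```text
clock: 20.88
tool_pos: [0.6525, -0.1311, 0.1986]
eef_rot: [0.706, 0.708, 0.006, 0.002]
contact_force: [-0.7, 0.2, -2.1]
opening: 0.587
```

>>> carry_out:
  linear:
    - [0,0,0]
    - [0,0,0]
    - [0,0,0]
    - [0,0,0]
  roll: [0,0,0,0]

```text
clock: 21.22
tool_pos: [0.6519, -0.131, 0.199]
eef_rot: [0.706, 0.708, 0.006, 0.002]
contact_force: [-0.3, -0.3, -2.3]
opening: 0.589
```

>>> carry_out:
  linear:
    - [-0.001,0,-0.02]
    - [-0.001,0,-0.04]
    - [-0.001,0,-0.06]
    - [-0.001,0,-0.075]
    - [-0.001,0,-0.082]
    - [-0.001,0,-0.082]
    - [-0.001,0,-0.082]
  roll: [0,0,0,0,0,0,0]

```text
clock: 21.8
tool_pos: [0.6512, -0.1311, 0.1179]
eef_rot: [0.706, 0.708, 0.006, 0.003]
contact_force: [-1.3, 0.1, -1.4]
opening: 0.586
```

>>> carry_out:
  linear:
    - [0,0,-0.005]
    - [0,0,-0.01]
    - [0,0,-0.013]
    - [0,0,-0.015]
    - [0,0,-0.016]
    - [0,0,-0.016]
    - [0,0,-0.016]
  roll: [0,0,0,0,0,0,0]

```text
clock: 22.38
tool_pos: [0.6512, -0.1311, 0.1019]
eef_rot: [0.706, 0.708, 0.006, 0.003]
contact_force: [0.0, 0.5, -2.2]
opening: 0.588
```

>>> carry_out:
  linear:
    - [0,0,-0.001]
    - [0,0,-0.002]
    - [0,0,-0.003]
    - [0,0,-0.0035]
    - [0,0,-0.0035]
  roll: [0,0,0,0,0]

```text
clock: 22.8
tool_pos: [0.6514, -0.1311, 0.0991]
eef_rot: [0.706, 0.708, 0.006, 0.003]
contact_force: [-1.6, -0.6, 3.8]
opening: 0.591
```

>>> carry_out:
  linear:
    - [0,0,0]
    - [0,0,0]
    - [0,0,0]
    - [0,0,0]
  roll: [0,0,0,0]
  gripper: 0.8

```text
clock: 23.13
tool_pos: [0.6514, -0.1311, 0.099]
eef_rot: [0.706, 0.708, 0.006, 0.003]
contact_force: [-0.9, -0.3, -0.2]
opening: 0.798
```

>>> carry_out:
  linear:
    - [0,0,0.02]
    - [0,0,0.05]
    - [0,0,0.08]
    - [0,0,0.11]
    - [0,0,0.14]
    - [-0.03,0,0.14]
    - [-0.07,0,0.14]
    - [-0.11,0,0.14]
  roll: [0,0,0,0,0,0,0,0]

```text
clock: 23.8
tool_pos: [0.5407, -0.1309, 0.2394]
eef_rot: [0.706, 0.708, 0.007, 0.004]
contact_force: [-0.3, -0.0, -0.2]
opening: 0.8
```

>>> carry_out:
  linear:
    - [-0.04,0,0]
    - [-0.07,0,0]
    - [-0.09,0,0]
    - [-0.1,0,0]
    - [-0.1,0,0]
    - [-0.1,0,0]
    - [-0.1,0,0]
  roll: [0,0,0,0,0,0,0]

```text
clock: 24.38
tool_pos: [0.4422, -0.1308, 0.2396]
eef_rot: [0.706, 0.708, 0.008, 0.004]
contact_force: [0.9, -0.2, 0.2]
opening: 0.799
```

Run:
```python
from fit import *
for n in('scene','top'):
  c=snapshot(n);W=cloud(c);save(c,n+'6.png')
  for a in (((.645,.108),.068),((.646,.0285),.088),((.649,-.051),.108),((.6515,-.131),.128)): print(n,circ(W,*a,.026))
  for q,(x,y),z in (('jug',(.638,.239),.117),('timer',(.657,-.26),.048)):
    W0=np.load(('t0' if n=='top' else 's0')+'.npz')['W']
    print(q,[circ(w,(x,y),z,.03,None,.008)[:2] for w in (W0,W)])
s=status.get_state();print(np.round(s['tool_pos'],4))
```

```text
scene [0.6453 0.1087 0.0269 0.6454 0.108  0.6461 0.1078]
scene [0.649  0.0292 0.0266 0.6489 0.0285 0.6495 0.0281]
scene [ 0.6494 -0.0521  0.0264  0.6501 -0.052   0.6507 -0.0521]
scene [ 0.6536 -0.1308  0.0261  0.6537 -0.1307  0.6542 -0.1308]
jug [array([0.6376, 0.2379]), array([0.6376, 0.2381])]
timer [array([ 0.6564, -0.2605]), array([ 0.6565, -0.2602])]
top [0.6448 0.1076 0.026  0.6444 0.1077 0.644  0.1069]
top [0.6479 0.0286 0.0264 0.6478 0.0276 0.6474 0.028 ]
top [ 0.6489 -0.0525  0.0262  0.6491 -0.052   0.6489 -0.0523]
top [ 0.653  -0.1312  0.0263  0.6525 -0.131   0.652  -0.1308]
jug [array([0.6391, 0.2358]), array([0.6375, 0.2388])]
timer [array([ 0.6561, -0.2601]), array([ 0.6561, -0.2601])]
[ 0.4421 -0.1307  0.2394]
```

View pics/scene6.png

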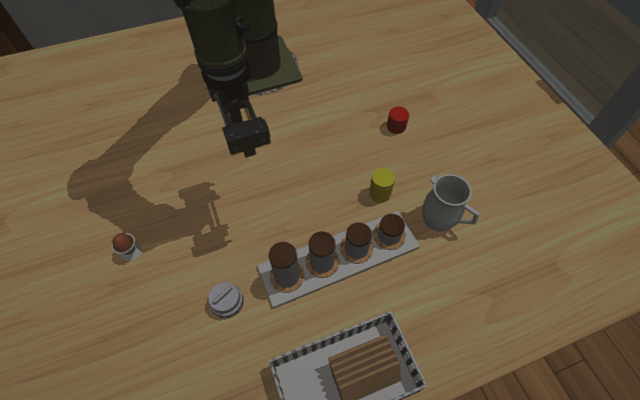

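View pics/top6.png

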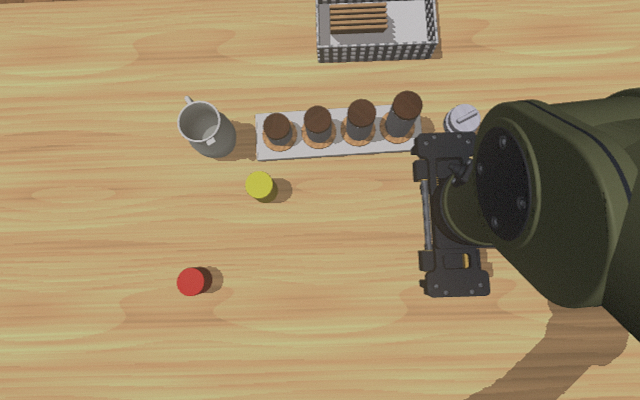

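All four tins stand upright on the discs, rising from the jug at (447,203) to the timer at (226,299). The arm is clear.

```bash
python3 -c "
from plant import finish_job;print(finish_job())"
```

```text
the job is handed in; nothing more can be done
None
```

All four tins now stand upright on the cork discs in order of height, and the job is handed in. It took about 24.5 s of the 99 s allowed.

- **Order:** the jug stood at the +y end, so tin_tiny is on disc d, tin_low on c, tin_mid on b and tin_tall on a, next to the timer.
- **Placing:** each tin was lowered until the wrist force showed contact, then released. The highest contact reading at the end of a lowering move was about 7 N.
- **Centring:** both cameras put every tin within about 1–3 mm of its disc's centre. tin_low is the furthest off, at 2–3 mm in x.
- **Jug and timer:** the timer reads unmoved to within 0.3 mm in both views, and the jug reads the same in the scene view. In the top view the jug's rim fit differs by about 3 mm between the first and last pictures. I take that as fit noise, because the gripper never came near the jug.
- **Look-alikes:** the red and yellow tins were not touched.
- **Grasp of tin_low:** the arm stopped about 6 mm off in x and z when it reached for this tin, near its minimum reach. The grasp was still secure, and I allowed for the height difference when placing it.

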